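# Close the chip box and keep the outer lid as the dice tray

## Robot

A 6-joint arm with a two-finger parallel gripper is mounted at the origin on the work surface. World frame = base frame: x ahead of the robot, y to its left, z up, the work surface at z = 0. Lengths are in mm, angles in rad, forces in N, time in s.
With the tool pointing down it reaches from about 400 to 825 mm from the base axis. Payload 7 kg.
Tool frame: the origin (TCP) lies at the very end of the fingers, on their centre line; the grasp point (between the pads) lies 19 mm behind it; z points along the fingers, y is the line along which they close (so a half turn about z gives the same grasp; the last joint's range is limited). The gripper opens to 88 mm and grips with 3 to 60 N. Pads are 19 mm wide; open, the fingers measure 130 mm over their backs; the gripper's body (78 mm by 193 mm) begins 47 mm behind the grasp point.
Start: joints at [-0.867, 0.359, 0.012, 0, -1.224, -0.288], TCP at [272.619, -617.474, 226.561] pointing down, gripper open.
Joint ranges: [-3.07, 3.07], [-1.43, 2.12], [-1.02, 1.25], [-3.03, 1.67], [-3.05, -0], [-3.03, 3.03]. Speed limits (rad/s): [2.39, 2.39, 3.01, 3.14, 3.14, 3.14].

## Interface

Orientations are given as a unit quaternion [x, y, z, w].
In Python, from plant import bot gives the robot as it stands. Calls block until the motion is done:
- bot.move_ptp(position, orientation): joint-space move of the TCP to a pose.
- bot.line_to(position, velocity=150, ori=None): straight line of the TCP; ori=None keeps the orientation; velocity is the mean speed in mm/s.
- bot.move_joints(angles): joint-space move.
- bot.move_gripper(opening, force=None): finger opening in mm; force is the grip in N (None keeps the last); returns when the fingers have stopped.
- bot.pause(seconds).
- bot.solve_ik(position, orientation): joint angles nearest the present ones, or None.
- bot.read_state(): the state.
- bot.camera(name): name is "scene" or "side" or "wrist"; returns the picture (384x512x3 uint8, red, green, blue); there is no depth.
- bot.get_calibration(name): a dict with "fx", "fy", "cx", "cy" (pixels), "distortion" ([k1, k2, p1, p2, k3] as OpenCV has them; the pictures are not rectified), "view" (4x4, takes a point from world to camera coordinates); the wrist camera has in their place "T_tool_cam" (4x4, takes a point from camera to tool coordinates, whose origin is the TCP and whose axes are the flange's). Camera axes: x right, y up, looking along -z (the intrinsics and any distortion apply to the point x, -y, -z); pixel columns grow to the right and rows downward; lengths in mm; the calibration is good to about 2 mm. A picture is of the moment at which its call begins: read the wrist's pose just before it. get_calibration takes no time and is no camera call.
A pose or a line that the arm cannot do raises bot.Unreachable and nothing moves.
- bot.close_job(): hands the job in; it is judged then, once.
The state is a dict: "t": time; "joint_pos": joint angles; "qvel": joint speeds; "tau": joint torques, N m; "tcp_pos": TCP position; "eef_rot": TCP orientation; "contact_force": force on the tool from outside, world axes, zero at the start; "moment": the same for the moment, N m; "width": finger opening in mm; "finger_force": force on a finger pad.
Only numpy, scipy, OpenCV 4.12 (cv2) and the standard library are available. Lean on these libraries where they do the work, as an engineer would, in place of code of your own. Each camera call takes 0.05 s, during which the arm holds its last target. There are 200 camera calls.

## Task

The two lids of the round red chip box stand nested beside it: pick them up together by the jade finial, lower them (do not drop them) onto the box until the inner lid is fully seated, and let go of the finial. Then take the outer lid by its brass collar and lift it off alone, leaving the inner lid seated and undisturbed, and finish while still holding the outer lid level and still in the air, its lower rim well above the top of the finial, ready to hand over as the dice tray. Do not shove the box about and leave everything else on the table where it is; the outer lid must not come off the inner one before the inner one sits in the box.

Things in the scene. Friction and masses are not known exactly. Their poses are not given: they have to be found in the camera images.
- chip_box: Loose round red lacquer box, open at the top, about 0.7 kg with the gaming chips in it: outside diameter 110 mm, bore 100 mm, height 60 mm. Origin: centre of its underside; z up. Stands on the table left or right of the middle, on the other side from the lids. The chips lie in the lowest 25 mm.
- inner_lid: Loose black inner lid, 0.12 kg, the outer lid resting on it. Up from its origin (centre of underside): plug 92 mm across, z 0 to 12 mm (lowest 4 mm tapered), enters the box with 4 mm play all round; flange 106 mm across, z 12 to 17, rests on the box's rim; jade-green upright finial 18 mm across, z 17 to 70. Seated: origin 48 mm above the box's. Lifted by the finial it carries the outer lid.
- outer_lid: Loose red outer lid, 0.14 kg, on the inner lid, finial up through its 24 mm hole (3 mm play). Origin: centre of its disc's underside, on the flange, 17 mm above the inner lid's origin. Disc 130 mm across, z 0 to 5 mm; skirt outside, bore 122 mm, down to z -14 (goes over the box); brass collar round the hole, 34 mm across, z 5 to 19. Nested, the finial stands 34 mm above the collar.
- dice_cup: Bystander: bamboo dice cup, 72 mm in diameter, 85 mm high, near the back. Origin: centre of its underside. Leave alone.
- bangle: Bystander: jade bangle lying flat, 74 mm outside diameter, 10 mm high, between the box and the lids. Origin: centre of its underside. Leave alone.
- mug: Bystander: white enamel mug with a blue rim, 80 mm in diameter, 75 mm high, handle to its +y reaching 66 mm from the axis. Back left. Origin: centre of its underside. Leave alone.
- tea_tin: Bystander: closed dark-green tea tin, 72 mm in diameter, about 110 mm high, back right. Origin: centre of its underside. Leave alone.
- tile_rack: Bystander: teak rack with a row of mahjong tiles, 300 mm long (along its y), 50 mm wide, 44 mm high, at the left side. Origin: centre of its underside. Leave alone.
Things that resemble listed ones, but are neither listed nor needed, are in the scene too. What is meant by the inner_lid is not pink, and is the larger of those in its own colour.

How it is judged:
By the outcome, as a careful person would: the job done as asked, in the order asked, and still so for the second after the job is handed in, while the arm keeps its last pose, push and grip.
It also fails if it takes over 50 s, if anything falls off the work surface, if the arm or the gripper's body presses on something with over 40 N, if the wrist force passes 120 N, or if a joint passes its speed limit or range.

## Working session

There is one attempt and no reset: what is moved stays moved. The work goes in short steps, each a Python script; the robot and the scene stay as the last script left them, time stands still between calls to the robot, and variables do not carry over. Pictures are saved under pics/ and viewed, at most 10 in all, crops included, and the job is handed in when it is done.

```bash
ls; mkdir -p pics; python3 - <<'E'
from plant import bot
import cv2
print(bot.read_state())
for n in ("scene","side"):
    im=bot.camera(n); cv2.imwrite(f"pics/{n}0.png",im[:,:,::-1])
for n in ("scene","side","wrist"): print(bot.get_calibration(n))
E
```

```text
pics
{'t': 0.0, 'joint_pos': array([-8.66910542e-01,  3.59385002e-01,  1.10401679e-02, -3.50199431e-04,
       -1.22415478e+00, -2.88098741e-01]), 'qvel': array([6.06379130e-04, 1.63851725e-03, 9.66230441e-05, 2.16486968e-03,
       7.04856982e-05, 1.48124201e-03]), 'tau': array([-4.05343872e-04, -5.82710123e+01,  2.93040562e+01,  6.99718907e+00,
        6.58313889e-03, -1.79835492e-04]), 'tcp_pos': array([ 272.39493678, -617.02799558,  225.61579996]), 'eef_rot': array([-2.06340815e-01,  9.78479798e-01,  8.27367017e-04, -2.60505587e-04]), 'contact_force': array([0.19135516, 0.10567191, 0.3338464 ]), 'moment': array([-0.01481646, -0.03112125, -0.03683803]), 'finger_force': 0.0, 'width': 87.80605102593024}
{'fx': 490.8583480840522, 'fy': 490.8583480840522, 'cx': 259.2710584005608, 'cy': 202.3707933319376, 'distortion': array([0.02598133, 0.        , 0.        , 0.        , 0.        ]), 'view': array([[ 7.33925118e-01,  6.79170462e-01, -9.02242375e-03,
        -4.63330357e+02],
       [-4.25363538e-01,  4.69931230e-01,  7.73453619e-01,
         1.58541499e+02],
       [ 5.29546771e-01,
[... 524 characters left out ...]
21948e-03, -7.88965262e-01,  6.14428746e-01,
        -8.97770576e+02],
       [ 0.00000000e+00,  0.00000000e+00,  0.00000000e+00,
         1.00000000e+00]])}
{'fx': 307.98683546870126, 'fy': 307.98683546870126, 'cx': 255.5278796586913, 'cy': 191.90422530638722, 'distortion': array([0.01273774, 0.        , 0.        , 0.        , 0.        ]), 'T_tool_cam': array([[ 1.52438022e-04,  9.52858365e-01,  3.03415414e-01,
         8.22104183e+01],
       [ 9.99999987e-01, -1.30901671e-04, -9.13179313e-05,
        -5.06326338e-02],
       [-4.72954699e-05,  3.03415424e-01, -9.52858373e-01,
        -1.58046289e+02],
       [ 0.00000000e+00,  0.00000000e+00,  0.00000000e+00,
         1.00000000e+00]])}
```

View pics/scene0.png

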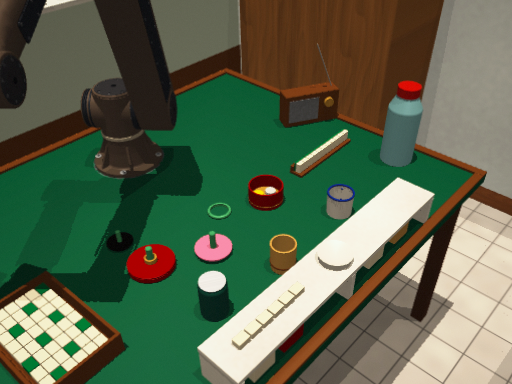

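View pics/side0.png

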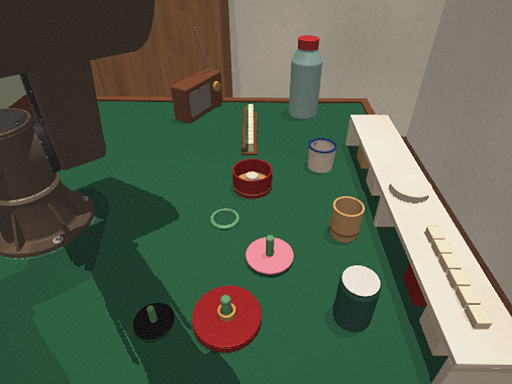

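Both views show the nested lids (scene 151,262; side 227,317) and the chip box (scene 266,190; side 252,177). The pink lid and the small black lid are decoys.

```bash
cat > h.py <<'E'
import numpy as np, cv2
from scipy.spatial.transform import Rotation as R
from scipy.optimize import least_squares
from plant import bot
def cam(name, im=None):
    c=bot.get_calibration(name)
    if name=="wrist":
        s=bot.read_state(); T=np.eye(4); T[:3,:3]=R.from_quat(s["eef_rot"]).as_matrix(); T[:3,3]=s["tcp_pos"]
        M=T@c["T_tool_cam"]
    else: M=np.linalg.inv(c["view"])
    return c,M,(bot.camera(name) if im is None else im)
def rays(c,M,uv):
    K=np.array([[c["fx"],0,c["cx"]],[0,c["fy"],c["cy"]],[0,0,1]])
    p=cv2.undistortPoints(np.asarray(uv,float).reshape(-1,1,2),K,c["distortion"])[:,0]
    return M[:3,3],np.c_[p[:,0],-p[:,1],-np.ones(len(p))]@M[:3,:3].T
def plane(c,M,uv,z):
    o,d=rays(c,M,uv); return o+d*((z-o[2])/d[:,2])[:,None]
def tri(a,b):
    (o1,d1),(o2,d2)=a,b; d1,d2=d1[0],d2[0]
    s=np.linalg.lstsq(np.c_[d1,-d2],o2-o1,rcond=None)[0]
    p,q=o1+s[0]*d1,o2+s[1]*d2; return (p+q)/2,np.linalg.norm(p-q)
def hsv(im): return cv2.cvtColor(im,cv2.COLOR_RGB2HSV)
def red(im):
    h=hsv(im); return (((h[...,0]<8)|(h[...,0]>172))&(h[...,1]>190)&(h[...,2]>50)).astype(np.uint8)
def green(im): # jade: less saturated than felt
    h=hsv(im); return ((h[...,0]>45)&(h[...,0]<90)&(h[...,1]>60)&(h[...,1]<205)&(h[...,2]>60)).astype(np.uint8)
def blobs(m,amin=20):
    cs=cv2.findContours(m,cv2.RETR_EXTERNAL,cv2.CHAIN_APPROX_NONE)[0]
    return sorted([c for c in cs if cv2.contourArea(c)>amin],key=cv2.contourArea,reverse=True)
def circ(P,r=None):
    """robust circle fit in xy"""
    x0=[*P[:,:2].mean(0)]+([] if r else [55])
    f=lambda v:np.hypot(P[:,0]-v[0],P[:,1]-v[1])-(r or v[2])
    return least_squares(f,x0,loss="soft_l1",f_scale=1).x
E
python3 - <<'E'
from h import *
for n in("scene","side"):
    im=cv2.imread(f"pics/{n}0.png")[:,:,::-1].copy(); c,M,_=cam(n,im)
    print(n)
    for nm,m,zs in(("red",red(im),(22,60)),("green",green(im),(70,))):
        for b in blobs(m,15):
            x,y,w,h=cv2.boundingRect(b); 
            u=(x+w/2-.5,y+h/2-.5); print(nm,(x,y,w,h),[plane(c,M,[u],z)[0,:2].round() for z in zs],"top z70",plane(c,M,[(u[0],y+1)],70)[0,:2].round())
E
```

```text
scene
red (126, 244, 50, 39) [array([ 490., -276.]), array([ 523., -295.])] top z70 [ 479. -259.]
red (248, 175, 35, 36) [array([512., 156.]), array([544., 120.])] top z70 [497. 173.]
red (397, 80, 25, 19) [array([ 487., 1091.]), array([ 521., 1018.])] top z70 [ 493. 1063.]
red (279, 324, 25, 28) [array([ 919., -203.]), array([ 936., -225.])] top z70 [ 919. -205.]
green (84, 163, 268, 221) [array([ 683., -208.])] top z70 [338. 118.]
green (379, 96, 43, 71) [array([670., 690.])] top z70 [538. 915.]
green (15, 225, 84, 49) [array([ 308., -434.])] top z70 [ 226. -387.]
green (0, 363, 19, 21) [array([ 566., -685.])] top z70 [ 546. -675.]
green (146, 246, 7, 14) [array([ 499., -279.])] top z70 [ 482. -266.]
green (92, 219, 18, 24) [array([ 332., -316.])] top z70 [ 294. -292.]
green (115, 230, 6, 12) [array([ 383., -297.])] top z70 [ 368. -286.]
green (324, 195, 20, 28) [array([749., 188.])] top z70 [715. 235.]
green (417, 173, 56, 45) [array([954., 458.])] top z70 [905. 555.]
green (95, 170, 29, 10) [array([ 127., -151.])] top z70 [ 111. -140.]
side
red (192, 286, 69, 66) [array([ 480., -281.]), array([ 484., -305.])] top z70 [ 480. -247.]
red (233, 159, 39, 35) [array([515., 170.]), array([517., 117.])] top z70 [516. 179.]
red (404, 264, 23, 42) [array([ 854., -201.]), array([ 834., -230.])] top z70 [ 844. -191.]
red (299, 36, 20, 8) [array([ 808., 1542.]), array([ 791., 1401.])] top z70 [ 792. 1412.]
red (235, 190, 35, 8) [array([517.,  90.]), array([519.,  42.])] top z70 [519.  39.]
green (0, 101, 431, 283) [array([ 447., -134.])] top z70 [371. 559.]
green (221, 295, 10, 20) [array([ 482., -284.])] top z70 [ 480. -267.]
green (147, 305, 10, 18) [array([ 357., -303.])] top z70 [ 353. -288.]
green (89, 216, 15, 11) [array([176., -73.])] top z70 [171. -60.]
green (185, 366, 21, 18) [array([ 447., -404.])] top z70 [ 445. -393.]
green (216, 375, 10, 9) [array([ 485., -411.])] top z70 [ 485. -406.]
```

```bash
python3 - <<'E'
from h import *
Q=[0,1,0,0]
for n,p,z in(("lids",(500,-271,230),22),("box",(535,145,260),60)):
    bot.move_ptp(p,Q); bot.pause(.3); s=bot.read_state(); print(s["t"],s["tcp_pos"],s["joint_pos"].round(2))
    c,M,im=cam("wrist"); cv2.imwrite(f"pics/w{n}.png",im[:,:,::-1]); np.save(f"pics/M{n}.npy",M)
    for b in blobs(red(im),300)[:3]:
        P=plane(c,M,b[:,0],z); print(n,cv2.boundingRect(b),cv2.contourArea(b),circ(P).round(1),circ(P,65 if n=="lids" else 55).round(1))
    for b in blobs(green(im),100)[:4]: print("green",cv2.boundingRect(b),circ(plane(c,M,b[:,0],70)).round(1))
a=cv2.imread("pics/wlids.png");b=cv2.imread("pics/wbox.png")
cv2.imwrite("pics/w2.png",cv2.resize(np.hstack([a,b]),(800,300)))
E
```

```text
1.9333 [ 499.79281124 -271.52845202  229.90661914] [-0.15  0.18 -0.22  0.   -1.17 -1.42]
lids (272, 137, 39, 23) 542.0 [ 478.9 -227.3   17.5] [ 423.7 -245.8]
green (0, 0, 512, 274) [ 459.5 -255.4  188.4]
green (135, 301, 236, 44) [ 892.8 -263.2  233.1]
green (0, 32, 30, 38) [ 380.5 -499.    15.3]
green (0, 136, 31, 32) [ 475.1 -519.    15.9]
3.825 [535.13453532 144.3561158  259.93848062] [ 0.62  0.14 -0.2   0.   -1.23 -2.19]
box (216, 119, 93, 74) 1041.0 [516.3 151.7  48.9] [508.3 152. ]
green (0, 0, 512, 274) [505.7 132.5 230.2]
green (145, 301, 183, 43) [754.8 105.9  75.5]
green (393, 123, 119, 11) [-3176.3   325.5  3666.5]
```

View pics/w2.png

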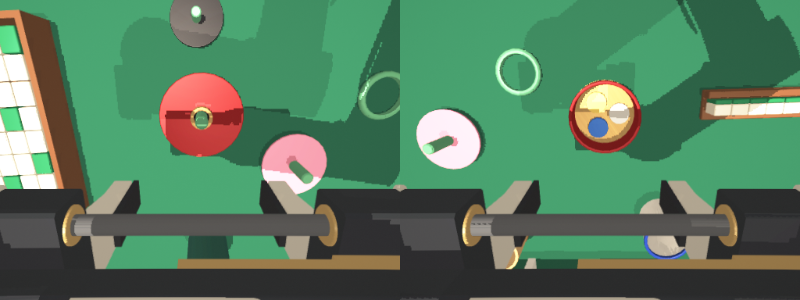

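The wrist view shows the nested lids at about (258,145) in full-resolution pixels, with the finial upright. The box is at about (262,150). The lighting is brighter there, so I'll use a colour-ratio mask.

```bash
cat >> h.py <<'E'
def redw(im):
    r,g,b=[im[...,i].astype(int) for i in range(3)]
    m=((r>60)&(r>2.2*g)&(r>1.9*b)).astype(np.uint8)
    return cv2.morphologyEx(m,cv2.MORPH_CLOSE,np.ones((5,5)))
E
python3 - <<'E'
from h import *
for n,z,r in(("lids",22,65),("box",60,55)):
    im=cv2.imread(f"pics/w{n}.png")[:,:,::-1].copy(); c=bot.get_calibration("wrist"); M=np.load(f"pics/M{n}.npy")
    print("cam",M[:3,3].round())
    for b in blobs(redw(im),1500)[:2]:
        b=cv2.convexHull(b)
        for zz in ((z,) if n=="lids" else (60,0)):
            P=plane(c,M,b[:,0],zz); v=circ(P); d=np.hypot(*(P[:,:2]-v[:2]).T)
            print(n,zz,cv2.boundingRect(b),v.round(1),circ(P,r).round(1),"spread",np.percentile(d,[2,50,98]).round(1))
        if n=="box":
            P=plane(c,M,b[:,0],60); P=P  # far/near extents
            for lab,q in(("minx",P[:,0].min()),("maxx",P[:,0].max()),("miny",P[:,1].min()),("maxy",P[:,1].max())): print(lab,round(q,1))
    if n=="lids":
        h=hsv(im); m=((h[...,0]>12)&(h[...,0]<35)&(h[...,1]>80)).astype(np.uint8)
        for b in blobs(m,60)[:4]:
            print("brass z36",cv2.boundingRect(b),circ(plane(c,M,b[:,0],36)).round(1))
    x=im[90:200,200:320]; cv2.imwrite(f"pics/c{n}.png",cv2.resize(x[:,:,::-1],None,fx=3,fy=3,interpolation=0))
cv2.imwrite("pics/c2.png",np.hstack([cv2.imread("pics/clids.png"),cv2.imread("pics/cbox.png")]))
E
```

```text
cam [ 418. -271.  388.]
lids 22 (204, 93, 108, 107) [ 480.5 -269.1   64.1] [ 480.6 -269.1] spread [63.7 64.1 64.4]
brass z36 (227, 326, 285, 20) [-1600049.6   -13950.9  1600851. ]
brass z36 (79, 261, 30, 55) [ 666.2 -471.3   32.7]
brass z36 (403, 261, 30, 55) [666.5 -71.9  32.8]
brass z36 (244, 137, 28, 28) [ 480.3 -269.    15.3]
cam [453. 145. 418.]
box 60 (216, 103, 93, 93) [517.1 152.1  54.2] [517.1 152. ] spread [53.9 54.2 54.6]
box 0 (216, 103, 93, 93) [527.8 153.3  63.3] [524.2 155.7] spread [62.9 63.3 63.8]
minx 462.7
maxx 570.9
miny 98.2
maxy 206.1
```

View pics/c2.png

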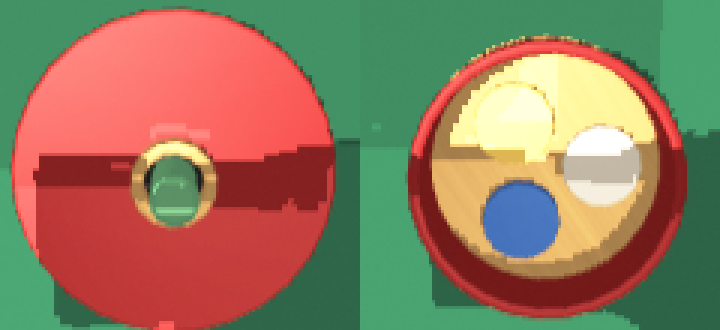

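Lid outline and collar agree at (480.5,-269), and the box is at (517,152); the radii match the given sizes. Next I'll check the finial top and grasp it.

```bash
python3 - <<'E'
from h import *
c=bot.get_calibration("wrist"); M=np.load("pics/Mlids.npy")
# finial top disc: crop rows ~175..226, cols 150..200 -> far rim row & side edges
print("finial top", plane(c,M,[(200+175/3-.5,90+201/3-.5)],70)[0].round(1))
Q=[0,1,0,0]; x,y=480.5,-269
bot.move_gripper(56,15)
bot.move_ptp((x,y,130),Q); bot.line_to((x,y,41.5),80); bot.pause(.2)
s=bot.read_state(); print(s["t"],s["tcp_pos"],s["contact_force"].round(1))
bot.move_gripper(5,25); bot.pause(.3)
s=bot.read_state(); print(s["t"],s["tcp_pos"],s["contact_force"].round(1),s["width"],s["finger_force"])
bot.line_to((x,y,150),80); bot.pause(.4)
s=bot.read_state(); print(s["t"],s["tcp_pos"],s["contact_force"].round(1),s["moment"].round(2),s["width"],s["finger_force"])
c,M,im=cam("wrist"); cv2.imwrite("pics/lift.png",im[:,:,::-1]); np.save("pics/Mlift.npy",M)
zt=s["tcp_pos"][2]-41.5+22
for b in blobs(redw(im),3000)[:1]:
    P=plane(c,M,cv2.convexHull(b)[:,0],zt); print(cv2.boundingRect(b),circ(P).round(1),circ(P,64).round(1))
side=bot.camera("side"); cv2.imwrite("pics/l2.png",np.hstack([cv2.resize(im,(400,300)),cv2.resize(side,(400,300))])[:,:,::-1])
E
```

```text
finial top [ 480. -269.   70.]
7.6917 [ 480.79071657 -269.06268413   41.96867312] [-0.2  0.   0.8]
8.7 [ 480.50521814 -268.99885041   41.46728451] [ 0.4 -0.2 -1. ] 17.447878946167823 25.000005337642506
10.6083 [ 480.497631   -268.97240525  149.9039189 ] [-0.3 -0.2 -2.6] [-0.   -0.03 -0.03] 17.349598362496824 24.999156278790906
(154, 125, 204, 117) [ 478.9 -268.7   63.6] [ 479.4 -268.7]
```

View pics/l2.png

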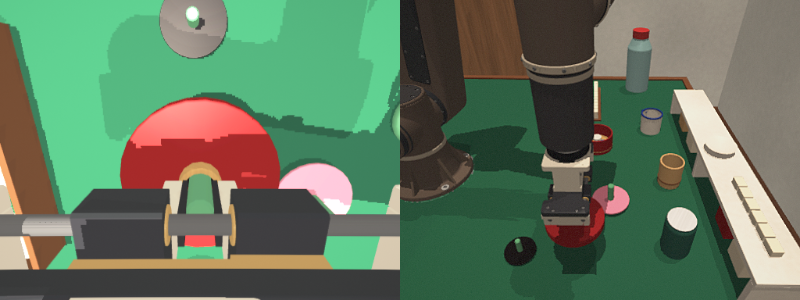

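Both lids are lifted (−2.6 N on the wrist, finial upright in the pads). Next I'll carry them to the box and lower with force checks.

```bash
python3 - <<'E'
from h import *
x,y=517.3,152
bot.line_to((480.5,-269,185),120)
bot.line_to((x,y,185),180); bot.pause(.2); bot.line_to((x,y,108),90); bot.pause(.3)
f0=bot.read_state()["contact_force"]; print(f0.round(1))
z=108
while z>88.5:
    z-=1.5; bot.line_to((x,y,z),30); s=bot.read_state(); f=s["contact_force"]-f0
    print(round(s["t"],2),z,s["tcp_pos"].round(1),f.round(1))
    if f[2]>4 or np.hypot(*f[:2])>5: break
E
```

```text
[ 0.  -0.5 -3.9]
15.41 106.5 [517.2 152.  106.4] [-0.1  1.7  1.1]
15.66 105.0 [517.2 151.9 104.8] [0.3 0.6 1.3]
15.91 103.5 [517.2 151.9 103.4] [-0.   1.  -0.1]
16.16 102.0 [517.2 152.  101.9] [-0.6  0.4  1.6]
16.41 100.5 [517.2 151.9 100.3] [-0.3  0.3 -0.1]
16.66 99.0 [517.2 152.   98.9] [-0.2  0.2  1.8]
16.91 97.5 [517.2 152.   97.4] [-0.3  0.4  1.3]
17.16 96.0 [517.2 151.9  95.9] [-0.6  0.4  1.6]
17.41 94.5 [517.2 152.   94.4] [-0.2  0.8  1.2]
17.66 93.0 [517.2 152.   92.9] [-0.1 -0.1  0.8]
17.91 91.5 [517.2 152.   91.4] [-0.4  0.4  1. ]
18.16 90.0 [517.2 152.   89.9] [-0.2  0.1  0.9]
18.41 88.5 [517.5 152.1  89.4] [-3.2 -0.6 11. ]
```

```bash
python3 - <<'E'
from h import *
x,y=517.3,152
bot.line_to((x,y,89.4),30); bot.pause(.2); bot.move_gripper(56,10); bot.pause(.2)
bot.line_to((x,y,150),100); bot.line_to((535,152,265),150); bot.pause(.3)
s=bot.read_state(); print(s["t"],s["tcp_pos"],s["width"])
c,M,im=cam("wrist"); np.save("pics/Mp.npy",M); cv2.imwrite("pics/p.png",im[:,:,::-1])
for b in blobs(redw(im),2000)[:1]:
    b=cv2.convexHull(b); P=plane(c,M,b[:,0],70); v=circ(P); print("disc z70",cv2.boundingRect(b),v.round(1),np.percentile(np.hypot(*(P[:,:2]-v[:2]).T),[2,98]).round(1))
h=hsv(im); m=((h[...,0]>12)&(h[...,0]<35)&(h[...,1]>80)).astype(np.uint8)
for b in blobs(m,60):
    q=cv2.boundingRect(b)
    if q[1]<230: print("brass z84",q,circ(plane(c,M,b[:,0],84)).round(1))
w=im[80:220,180:340]; sd=bot.camera("side")[110:220,190:320]
cv2.imwrite("pics/p2.png",np.hstack([cv2.resize(w,(400,350)),cv2.resize(sd,(400,350))])[:,:,::-1])
E
```

```text
21.875 [534.79987877 151.92939425 264.49952463] 55.98522061910747
disc z70 (200, 95, 112, 110) [517.3 152.2  64. ] [63.4 64.4]
brass z84 (414, 145, 98, 7) [-523.5  358.7 1033.7]
brass z84 (242, 139, 29, 30) [516.9 152.3  15.2]
```

View pics/p2.png

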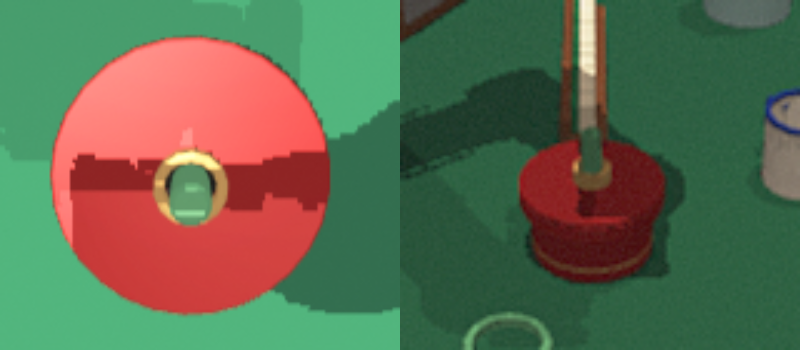

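The lids are seated and centred: disc at (517.3,152.2), radius correct at z=70, finial central in the collar. Now the collar.

```bash
python3 - <<'E'
from h import *
Q=[0,1,0,0]; x,y=517.1,152.2
bot.line_to((x,y,140),150); bot.pause(.2); bot.line_to((x,y,80),60); bot.pause(.3)
f0=bot.read_state()["contact_force"]; z=80
while z>72:
    z-=1; bot.line_to((x,y,z),25); s=bot.read_state()
    if s["contact_force"][2]-f0[2]>4: z+=.7; bot.line_to((x,y,z),25); break
bot.pause(.2); s=bot.read_state(); print(s["t"],z,s["tcp_pos"],(s["contact_force"]-f0).round(1))
bot.move_gripper(25,25); bot.pause(.3); s=bot.read_state(); print(s["width"],s["finger_force"],s["tcp_pos"],(s["contact_force"]-f0).round(1))
if 32<s["width"]<36:
    while z<142:
        z+=5; bot.line_to((x,y,z),35); s=bot.read_state(); f=s["contact_force"]-f0
        if np.abs(f).max()>5: print("force",z,f.round(1)); break
    else:
        bot.line_to((x,y,215),80)
bot.pause(.4); s=bot.read_state(); print(s["t"],s["tcp_pos"],s["width"],(s["contact_force"]-f0).round(1))
im=bot.camera("side"); w=bot.camera("wrist")
sc=bot.camera("scene")
cv2.imwrite("pics/f.png",np.hstack([cv2.resize(im[40:240,150:400],(400,320)),cv2.resize(sc[90:250,180:380],(400,320))])[:,:,::-1])
E
```

```text
26.8167 72 [517.12168863 152.18974247  72.00877172] [-0.4 -0.4 -1.3]
32.350300461716984 24.99995735473931 [517.10342803 152.19455712  71.99889126] [-0.6 -0.2 -0.5]
33.1917 [517.08317491 152.1906505  214.83445767] 32.565542790772604 [ 0.  -0.2 -2.6]
```

View pics/f.png

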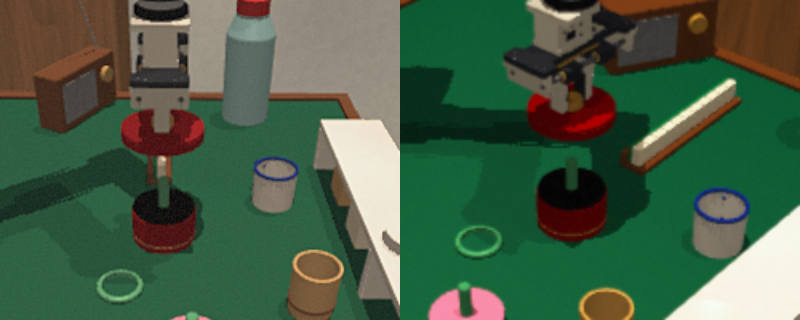

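The inner lid sits flush in the box. The outer lid is held level, its rim about 75 mm above the finial.

```bash
python3 -c "
from plant import bot
bot.pause(.3);print(bot.read_state()['width']);print(bot.close_job())"
```

```text
32.452672503598386
the job is handed in; nothing more can be done
None
```

The job is handed in at about 34 s: the inner lid is seated in the box and the arm is holding the outer lid level by its collar, its rim about 75 mm above the finial.

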